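# Go/no-go check of two nut crackers

### The arm

A 6-joint arm with a two-finger parallel gripper is mounted at the origin on the work surface. World frame = base frame: x ahead of the robot, y to its left, z up, the work surface at z = 0. Lengths are in m, angles in degrees, forces in N, time in s.
With the tool pointing down it reaches from about 0.3 to 0.75 m from the base axis. Payload 8.5 kg.
Tool frame: the origin (TCP) lies between the finger pads; the fingertips stand 17 mm ahead of it and the grasp point (between the pads) lies 2 mm behind it; z points along the fingers, y is the direction in which the jaws open and shut (so a half turn about z gives the same grasp; the last joint's range is limited). The gripper opens to 85 mm and grips with 20 to 120 N. Pads are 22 mm wide; open, the fingers measure 114 mm over their backs; the gripper's body (76 mm by 85 mm) begins 54 mm behind the grasp point. The pads swing forward as they close: fully open they stand 13 mm farther back than shut.
Start: joints at [64.154, 21.807, 74.336, -0, 83.858, -12.336], TCP at [0.128, 0.535, 0.222] pointing down, gripper open.
Joint ranges: [-178.18, 178.18], [-50.72, 133.34], [12.68, 142.11], [-81.47, 261.47], [9.98, 163.14], [-165.26, 165.26]. Speed limits (degrees/s): [136.94, 136.94, 180, 180, 180, 180].

### API

Orientations are given as a 3x3 rotation matrix whose columns are the frame's x, y, z axes.
In Python, from rig import readout, eyes, env gives the robot as it stands.
- The arm moves only by the tool arm_command, never from a script. Its argument "rows" is text: rows parted by semicolons, each of 7 numbers parted by spaces: the closure, from 0 (fully open) to 1 (shut), then the shift along the tool's x, y, z in mm, then the turn, a rotation vector about the tool's x, y, z in degrees. In form: grip dx dy dz rx ry rz; .... A call has 1 to 5 rows; each row shifts and turns the commanded pose from where the row before left it, along the tool's axes as they then stand; what a row does not reach is not made up. A row lasts 1/12 s, in which the tool goes at most 41.7 mm and 7.16 degrees, less where a joint would pass 70% of its speed; a pose out of reach is approached as far as the arm can. A call with a gripper value outside its range is refused whole. The fingers move at their own pace and stop on an object; "squeeze" is the grip in N (left out, the last holds). Time passes only in rows, so rows that do not move let the fingers close. It gives the time, the measured TCP pose, the force and the opening at its end, in the units of the state.
- readout.observe(): the state, without advancing time (a new reading comes with each control period).
- eyes.get_image(name): name is "side" or "top" or "wrist"; returns the picture (400x640x3 uint8, red, green, blue); there is no depth.
- eyes.camera_model(name): a dict with "mtx" (3x3 intrinsics, pixels), "view" (4x4, takes a point from world to camera coordinates). Camera axes: x right, y up, looking along -z (the intrinsics and any distortion apply to the point x, -y, -z); pixel columns grow to the right and rows downward; lengths in m; the calibration is good to about 2 mm. The wrist camera is an equidistant fisheye: a pixel r from the principal point sees the ray r / f radians off the axis. A picture is of the moment at which its call begins: read the wrist's pose just before it. camera_model takes no time and is no camera call; for the wrist camera it gives the pose at the moment of the call.
- env.close_job(): hands the job in, once; it reports no verdict.
The state is a dict: "time_s": time; "q": joint angles; "qvel": joint speeds; "joint_efforts": joint torques, N m; "position": TCP position; "tool_rot": TCP orientation; "ft_force": force on the tool from outside, world axes, zero at the start; "wrist_torque": the same for the moment, N m; "grip_width": finger opening in m.
Only numpy, scipy, OpenCV 4.12 (cv2) and the standard library are available. Lean on these libraries where they do the work, as an engineer would, in place of code of your own. Each camera call takes 0.05 s, during which the arm holds its last target. There are 200 camera calls.

### The job

Check the jaw gaps of the two nut crackers with the feeler gauge that hangs in the wooden stand. First lower the upright blade onto the middle of the narrow gap, blade in line with the gap, and hold it pressed there for a moment without forcing it, to show that it jams; then slide it into the wide gap of the other cracker, fully home until its collar rests on the jaws, and leave it standing there.

Things in the scene. Friction and masses are not known exactly. Their poses are not given: they have to be found in the camera images.
- gauge_grip (a point): centre of the feeler gauge's dark wooden handle, 22 mm thick (x), 34 wide (y), 56 high. Below it a steel collar 36 x 56 x 6 mm, then a steel blade 9 mm thick (x), 40 wide (y), 50 long, pointing down. z up. Loose, 0.26 kg. The point is 28 mm above the collar's top and 84 mm above the blade's lower end
- gauge_tip (a point): middle of the lower end of the gauge's blade; same axes as the handle. At the start the blade hangs in a 17 x 52 mm slot of a fixed pale wooden block (85 x 110 mm, 65 mm high), its collar on the block's top: lift straight up more than 50 mm to clear it
- narrow_mouth (a point): nut cracker with the narrow gap, fixed: green frame 130 x 130 mm, a crank on its +y side; two flat steel jaws 90 mm long, 100 mm across both, tops 100 mm above the counter (its highest part). Gap 5 mm: the 9 mm blade stops on the jaw tops; a few newtons show it, 60 N is forcing. Point: middle of the gap's mouth, level with the jaw tops; y runs along the gap, x across, z up.
- wide_mouth (a point): the other nut cracker, alike but with a 20 mm gap, 90 mm long and 80 deep: the blade enters by its full 50 mm until the collar rests on the jaw tops, 100 mm above the counter. Either cracker may stand left or right. Point: middle of the gap's mouth, level with the jaw tops; y runs along the gap, x across, z up.
Things that resemble listed ones, but are neither listed nor needed, are in the scene too. What is shaped like the part that bears gauge_grip but green or orange is not meant.

How it is judged (in metres and radians):
On the way, in this order (a step that is already met when the one before it is completed fails the run):
1. the held blade is pressed on the middle of the narrow gap, upright and in line with it, and jams there (contact force between gauge and narrow above 1 N and contact force between the fingers and gauge above 1 N and horizontal distance between gauge_tip and narrow_mouth below 0.025 m and z of gauge_tip in the frame of narrow_mouth below 0.008 m and angle between gauge_tip's own z axis and vertical below 0.25 rad and angle between the y axis of gauge_tip and the y axis of narrow_mouth, either way round below 0.3 rad), for 0.15 s.
2. the blade is slid fully into the wide gap (z of gauge_tip in the frame of wide_mouth below -0.042 m and horizontal distance between gauge_tip and wide_mouth below 0.03 m), for 0.1 s.
At the end, for the whole second after the job is handed in: The gauge stands at rest in the wide gap: its blade's lower end at least 42 mm below the jaw tops (of 50 mm) and within 30 mm of the gap's middle, the gauge upright within 10 degrees (all of step 2 and angle between gauge_tip's own z axis and vertical below 0.17 rad and linear speed of gauge below 0.03 m/s); the robot touches nothing.
It fails at once if the gauge is forced onto the narrow cracker (more than 60 N) (contact force between gauge and narrow above 60 N).
It also fails if it takes over 45 s, if anything falls off the work surface, if the arm or the gripper's body presses on something with over 40 N, if the wrist force passes 120 N, or if a joint passes its speed limit or range.

## Working session

There is one attempt and no reset: what is moved stays moved. The work goes in short steps, Python scripts to look and compute and a tool call to move; the robot and the scene stay as the last step left them, time stands still between calls to the robot, and variables do not carry over. Pictures are saved under pics/ and viewed, about 8 in all and at most 12, crops included, and the job is handed in when it is done.

Besides the shell and the picture viewer there is one more tool, called after ">>>" in YAML: its name, and indented under it one key for each argument. arm_command: Moves the arm, as the interface text tells. Its arguments: {"type":"object","properties":{"rows":{"type":"string"},"squeeze":{"type":"number"}},"required":["rows"]}

```bash
mkdir -p pics; python3 - <<'E'
from rig import readout, eyes
import cv2, numpy as np
s=readout.observe(); print(s)
for n in ["side","top","wrist"]:
    m=eyes.camera_model(n); print(n,m)
    im=eyes.get_image(n); cv2.imwrite(f"pics/{n}0.png",im[:,:,::-1])
E
```

```text
{'time_s': 0.0, 'q': array([ 6.41530898e+01,  2.18437078e+01,  7.43848021e+01, -2.61463262e-04,
        8.38581627e+01, -1.23351805e+01]), 'qvel': array([ 0.02534646, -0.06486293,  0.07988166,  0.00291073, -0.02321876,
        0.06938855]), 'joint_efforts': array([ 1.79918403e-03, -4.48479187e+01, -2.31282663e+01, -7.29929388e-05,
        4.77206020e-03,  2.06611577e-05]), 'position': array([0.12836707, 0.53449851, 0.22108603]), 'tool_rot': array([[-9.72322119e-01,  2.33643462e-01, -6.55415387e-04],
       [ 2.33644164e-01,  9.72321215e-01, -1.36337098e-03],
       [ 3.18731569e-04, -1.47876974e-03, -9.99998856e-01]]), 'ft_force': array([0.07911875, 0.39064361, 0.0785696 ]), 'wrist_torque': array([ 0.03463235, -0.00018538, -0.06065504]), 'grip_width': 0.08537191638310429}
side {'mtx': array([[388.09615818,   0.        , 326.54751071],
       [  0.        , 388.09615818, 198.7348879 ],
       [  0.        ,   0.        ,   1.        ]]), 'view': array([[-0.78011492, -0.62563487,  0.00131183,  0.37867147],
       [ 0.48417376, -0.60239403,  0.63458427, -0.26245957],
       [-0.39622781
[... 344 characters left out ...]
    [ 0.99354637,  0.01711667,  0.11212772, -0.49970433],
       [-0.11205706, -0.0050355 ,  0.99368901, -0.8080419 ],
       [ 0.        ,  0.        ,  0.        ,  1.        ]])}
wrist {'mtx': array([[309.70691629,   0.        , 319.14988084],
       [  0.        , 309.70691629, 195.99798497],
       [  0.        ,   0.        ,   1.        ]]), 'view': array([[ 2.33241685e-01,  9.72418738e-01, -3.39574263e-04,
        -5.49886023e-01],
       [-9.27062491e-01,  2.22257227e-01, -3.01921947e-01,
         3.92198229e-02],
       [-2.93519086e-01,  7.07355901e-02,  9.53332588e-01,
        -3.78803957e-01],
       [ 0.00000000e+00,  0.00000000e+00,  0.00000000e+00,
         1.00000000e+00]])}
```

View pics/top0.png

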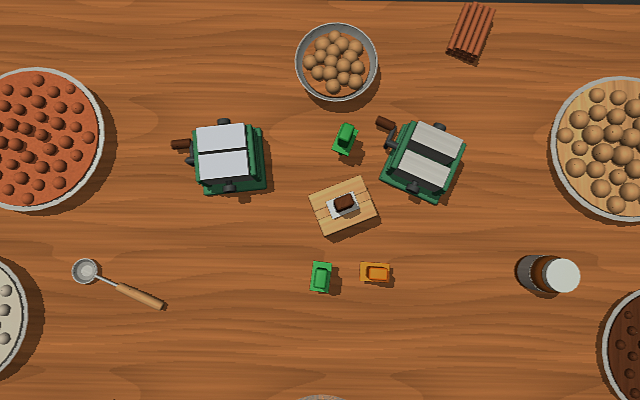

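View pics/side0.png

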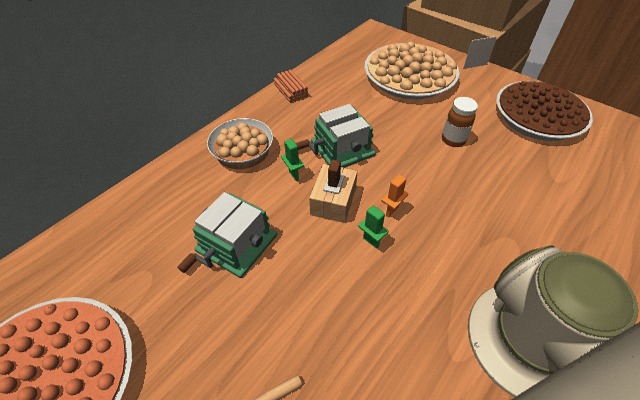

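The gauge could be any of four handles in the top image. They are brown at (344,203) in the pale block, green at (346,138), green at (320,277) and orange at (375,272). I choose the brown one in the block. The left cracker (222,152) has the thin gap (narrow), and the right one (433,155) has the wide gap.

```bash
cat > h.py <<'E'
import cv2, numpy as np
from rig import readout, eyes
def cast(n,px,z):
    m=eyes.camera_model(n); K=m["mtx"]; V=m["view"]; R=V[:3,:3]; c=-R.T@V[:3,3]
    p=np.c_[np.atleast_2d(px),np.ones(len(np.atleast_2d(px)))]@np.linalg.inv(K).T
    d=(p*[1,-1,-1])@R
    return c+d*((z-c[2])/d[:,2])[:,None]
def blob(mask,roi):
    x0,y0,x1,y1=roi; k=np.zeros_like(mask,np.uint8); k[y0:y1,x0:x1]=mask[y0:y1,x0:x1]*255
    return k
def rect(n,k,z,minarea=25):
    cs,_=cv2.findContours(k,cv2.RETR_EXTERNAL,cv2.CHAIN_APPROX_NONE)
    cs=[c for c in cs if cv2.contourArea(c)>minarea]
    out=[]
    for c in cs+[np.vstack(cs)]:
        w=cast(n,c[:,0].astype(float),z)[:,:2]*1000
        r=cv2.minAreaRect(w.astype(np.float32)); out.append(r)
    return out
E
python3 - <<'E'
from h import *
for n,rois in [("top",dict(narrow=(185,115,262,192),wide=(380,115,468,196),collar=(320,185,365,222))),("side",dict(narrow=(180,180,280,250),wide=(305,95,380,150),collar=(315,170,350,196)))]:
    im=cv2.imread(f"pics/{n}0.png"); hsv=cv2.cvtColor(im,cv2.COLOR_BGR2HSV)
    white=(hsv[...,1]<40)&(hsv[...,2]>140)
    for k,r in rois.items():
        print(n,k); 
        for q in rect(n,blob(white,r),0.071 if k=="collar" else 0.1): print("  ",np.round(q[0],1),np.round(q[1],1),round(q[2],1))
    br=(hsv[...,2]<95)&((hsv[...,0]<15)|(hsv[...,0]>170))&(hsv[...,1]>90)
    for q in rect(n,blob(br,(330,188,360,216) if n=="top" else (322,155,348,192)),0.127): print(n,"handle",np.round(q[0],1),np.round(q[1],1),round(q[2],1))
im=cv2.imread("pics/top0.png")[90:250,170:480]; cv2.imwrite("pics/crop1.png",cv2.resize(im,None,fx=2.5,fy=2.5,interpolation=cv2.INTER_CUBIC))
E
```

```text
top narrow
   [557.3 191.1] [46.6 89.2] 7.4
   [609.4 197.7] [46.5 89.2] 7.3
   [583.3 194.4] [99.2 89.2] 7.3
top wide
   [ 557.1 -180.7] [89.  39.1] 66.3
   [ 612.1 -204.9] [89. 39.] 66.3
   [ 584.6 -192.8] [89.1 99.1] 66.2
top collar
   [482.8 -15.9] [34.7 19.4] 22.6
   [482.8 -15.9] [34.7 19.4] 22.6
top handle [487.4 -32.2] [23.3 33.2] 22.8
top handle [487.4 -32.2] [23.3 33.2] 22.8
side narrow
   [557.1 191.6] [46.9 89.7] 7.5
   [608.9 198.3] [46.4 89.8] 6.3
   [582.9 195. ] [99.  89.7] 7.6
side wide
   [ 556.8 -179. ] [89.6 39.1] 66.6
   [ 611.9 -202.6] [89.4 38.8] 66.1
   [ 584.3 -190.8] [89.5 99. ] 66.7
side collar
   [485.1 -20.1] [34.  31.8] 23.5
   [485.1 -20.1] [34.  31.8] 23.5
side handle [474.8 -10.3] [25.1 72.9] 33.3
side handle [474.8 -10.3] [25.1 72.9] 33.3
```

View pics/crop1.png

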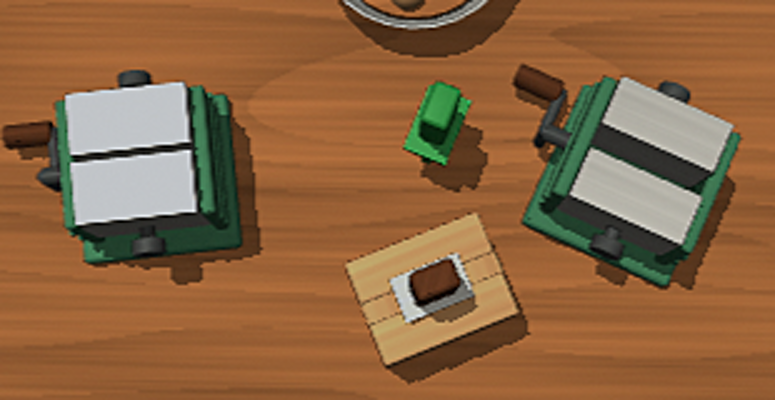

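Crop check: the brown handle with white collar sits in the pale block at crop (435,282). The narrow gap is on the left and the wide one on the right. The side and top views agree within 2 mm. I'll move above the gauge.

>>> arm_command:
  rows: "0 -24 -23.4 0 0 0 0;0 -24 -23.4 0 0 0 0;0 -24 -23.4 0 0 0 0;0 -24 -23.4 0 0 0 0;0 -24 -23.4 0 0 0 0"

```text
time_s: 0.57
position: [0.2182, 0.3915, 0.2215]
tool_rot: [[-0.972, 0.233, -0.0], [0.233, 0.972, -0.0], [0.0, -0.0, -1.0]]
ft_force: [0.1, 0.8, -0.2]
grip_width: 0.0855
```

>>> arm_command:
  rows: "0 -24 -23.4 0 0 0 0;0 -24 -23.4 0 0 0 0;0 -24 -23.4 0 0 0 0;0 -24 -23.4 0 0 0 0;0 -24 -23.4 0 0 0 0"

```text
time_s: 0.98
position: [0.3076, 0.2497, 0.2217]
tool_rot: [[-0.972, 0.233, 0.0], [0.233, 0.972, -0.0], [-0.0, -0.0, -1.0]]
ft_force: [0.8, 0.6, -0.8]
grip_width: 0.0856
```

>>> arm_command:
  rows: "0 -24 -23.4 0 0 0 0;0 -24 -23.4 0 0 0 0;0 -24 -23.4 0 0 0 0;0 -24 -23.4 0 0 0 0;0 -24 -23.4 0 0 0 0"

```text
time_s: 1.4
position: [0.397, 0.1078, 0.2217]
tool_rot: [[-0.972, 0.234, -0.0], [0.234, 0.972, 0.0], [0.0, 0.0, -1.0]]
ft_force: [0.4, 0.8, 1.4]
grip_width: 0.0857
```

>>> arm_command:
  rows: "0 -24 -23.4 0 0 0 0;0 -24 -23.4 0 0 0 0;0 -24 -23.4 0 0 0 0;0 -24 -23.4 0 0 0 0;0 0 0 0 0 0 6.7"

```text
time_s: 1.82
position: [0.4705, -0.0083, 0.2212]
tool_rot: [[-0.938, 0.347, 0.0], [0.347, 0.938, -0.001], [-0.001, -0.001, -1.0]]
ft_force: [-0.5, -0.6, -0.4]
grip_width: 0.0854
```

>>> arm_command:
  rows: "0 0 0 0 0 0 6.7;0 0 0 0 0 0 6.7;0 0 0 0 0 0 6.7;0 0 0 0 0 0 6.7;0 0 0 0 0 0 6.7"

```text
time_s: 2.23
position: [0.4679, -0.0041, 0.2215]
tool_rot: [[-0.587, 0.81, -0.001], [0.81, 0.587, 0.0], [0.0, -0.0, -1.0]]
ft_force: [0.1, -0.3, -0.6]
grip_width: 0.0855
```

>>> arm_command:
  rows: "0 0 0 0 0 0 6.7;0 0 0 0 0 0 6.7;0 0 0 0 0 0 0;0 0 0 0 0 0 0"

```text
time_s: 2.57
position: [0.4679, -0.004, 0.2216]
tool_rot: [[-0.392, 0.92, -0.0], [0.92, 0.392, 0.0], [0.0, -0.0, -1.0]]
ft_force: [-0.3, 0.8, -0.7]
grip_width: 0.0852
```

```bash
cat >> h.py <<'E'
def to(px,py,pz,yaw):
    "shift in tool axes (mm) and rz (deg) to bring TCP to p with tool y at yaw (mod 180)"
    s=readout.observe(); R=s["tool_rot"]; d=(np.array([px,py,pz])-s["position"]*1000)@R
    a=np.degrees(np.arctan2(R[1,1],R[0,1])); dy=(yaw-a+90)%180-90
    print("t",round(s["time_s"],2),"pos",np.round(s["position"]*1000,1),"yaw",round(a,1),"z",np.round(R[:,2],3),"w",round(s["grip_width"]*1000,1),"F",np.round(s["ft_force"],1),"shift",np.round(d,1),"rz",round(-dy,1),"q",np.round(s["q"],0))
E
python3 - <<'E'
from h import *
crop=np.array([[390,283],[458,253],[474,293],[410,322]])/2.5+[170,90]
w=cast("top",crop,.071)[:,:2]*1000; print("collar corners",w.round(1),w.mean(0).round(1))
crop=np.array([[346,265],[478,212],[519,316],[387,364]])/2.5+[170,90]
w=cast("top",crop,.065)[:,:2]*1000; print("block",w.mean(0).round(1))
to(487,-32,108,22.8)
im=eyes.get_image("wrist"); cv2.imwrite("pics/w1.png",im[:,:,::-1])
E
```

```text
collar corners [[491.7  -1.5]
 [515.5 -52.9]
 [485.1 -65.3]
 [462.3 -17.1]] [488.6 -34.2]
block [488.3 -34.1]
t 2.57 pos [467.9  -4.  221.6] yaw 23.1 z [-0.  0. -1.] w 85.2 F [-0.3  0.8 -0.7] shift [-33.2   6.6 113.6] rz 0.3 q [-15.  14.  87.  -0.  80. -38.]
```

View pics/w1.png

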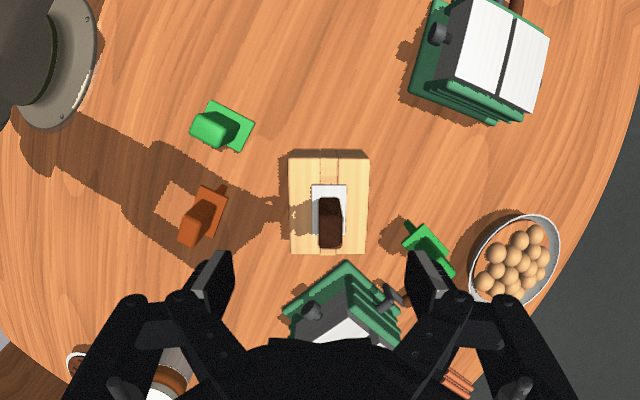

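The wrist view shows the brown handle at (330,222), upright in the block between the open fingers, with nothing obstructing the descent. I'll centre over it, go down to z≈0.102 and grip.

>>> arm_command:
  rows: "0 -18 3.5 20 0 0 0.3;0 -17 3.5 20 0 0 0;0 0 0 0 0 0 0;0 0 0 20 0 0 0;0 0 0 20 0 0 0"

```text
time_s: 3.03
position: [0.4884, -0.0337, 0.1421]
tool_rot: [[-0.386, 0.922, 0.002], [0.922, 0.386, -0.001], [-0.001, 0.002, -1.0]]
ft_force: [0.7, -0.6, -0.3]
grip_width: 0.0853
```

>>> arm_command:
  rows: "0 0 0 20 0 0 0;0 0 0 12 0 0 0;0 0 0 7.5 0 0 0;0 0 0 0 0 0 0;0 0 0 0 0 0 0"

```text
time_s: 3.45
position: [0.4882, -0.0335, 0.1028]
tool_rot: [[-0.385, 0.923, 0.0], [0.923, 0.385, -0.0], [-0.0, 0.0, -1.0]]
ft_force: [0.5, -1.0, 0.6]
grip_width: 0.0852
```

```bash
python3 - <<'E'
from h import *
to(488,-33.5,102,22.8)
im=eyes.get_image("wrist"); cv2.imwrite("pics/w2.png",im[:,:,::-1])
E
```

```text
t 3.45 pos [488.2 -33.5 102.8] yaw 22.7 z [ 0. -0. -1.] w 85.2 F [ 0.5 -1.   0.6] shift [ 0.1 -0.2  0.8] rz -0.1 q [-18.  23.  94.   0.  62. -40.]
```

View pics/w2.png

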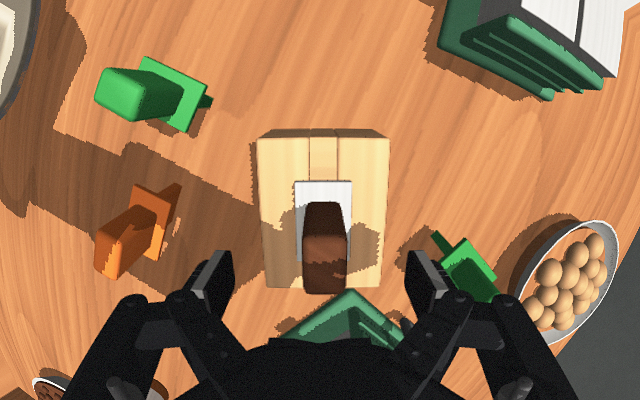

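The handle (325,262) sits centred between the pads, so I close the gripper.

>>> arm_command:
  rows: "1 0 0 0 0 0 0;1 0 0 0 0 0 0;1 0 0 0 0 0 0;1 0 0 0 0 0 0;1 0 0 0 0 0 0"
  squeeze: 60

```text
time_s: 3.92
position: [0.4881, -0.0337, 0.1024]
tool_rot: [[-0.384, 0.923, 0.0], [0.923, 0.384, -0.0], [-0.0, 0.0, -1.0]]
ft_force: [0.8, 0.1, 0.5]
grip_width: 0.0254
```

>>> arm_command:
  rows: "1 0 0 0 0 0 0;1 0 0 0 0 0 0;1 0 0 0 0 0 0;1 0 0 0 0 0 0;1 0 0 0 0 0 0"

```text
time_s: 4.33
position: [0.4885, -0.0337, 0.1026]
tool_rot: [[-0.384, 0.923, 0.001], [0.923, 0.384, -0.0], [-0.001, 0.001, -1.0]]
ft_force: [2.6, 0.8, 4.7]
grip_width: 0.0204
```

>>> arm_command:
  rows: "1 0 0 -8 0 0 0;1 0 0 -12 0 0 0;1 0 0 -20 0 0 0;1 0 0 -20 0 0 0;1 0 0 0 0 0 0"

```text
time_s: 4.75
position: [0.4887, -0.034, 0.1651]
tool_rot: [[-0.384, 0.923, 0.004], [0.923, 0.384, -0.002], [-0.003, 0.003, -1.0]]
ft_force: [1.1, -0.4, -1.9]
grip_width: 0.0207
```

>>> arm_command:
  rows: "1 0 0 -20 0 0 0;1 0 0 -25 0 0 0;1 0 0 -15 0 0 0;1 0 0 0 0 0 0;1 0 0 0 0 0 0"

```text
time_s: 5.17
position: [0.4874, -0.0336, 0.2212]
tool_rot: [[-0.384, 0.923, -0.001], [0.923, 0.384, 0.0], [0.001, -0.001, -1.0]]
ft_force: [0.3, 0.8, -2.9]
grip_width: 0.0205
```

```bash
python3 - <<'E'
from h import *
to(583,194.7,222,7.3)
im=eyes.get_image("side"); cv2.imwrite("pics/s2.png",im[:,:,::-1])
im=eyes.get_image("wrist"); cv2.imwrite("pics/w3.png",im[:,:,::-1])
im2=cv2.hconcat([cv2.imread("pics/s2.png")[60:300,200:480],cv2.imread("pics/w3.png")[80:320,180:460]])
cv2.imwrite("pics/c3.png",cv2.resize(im2,None,fx=1.4,fy=1.4))
E
```

```text
t 5.17 pos [487.4 -33.6 221.2] yaw 22.6 z [-0.001  0.    -1.   ] w 20.5 F [ 0.3  0.8 -2.9] shift [174.1 175.9  -0.9] rz 15.3 q [-18.  16.  84.  -0.  81. -40.]
```

View pics/c3.png

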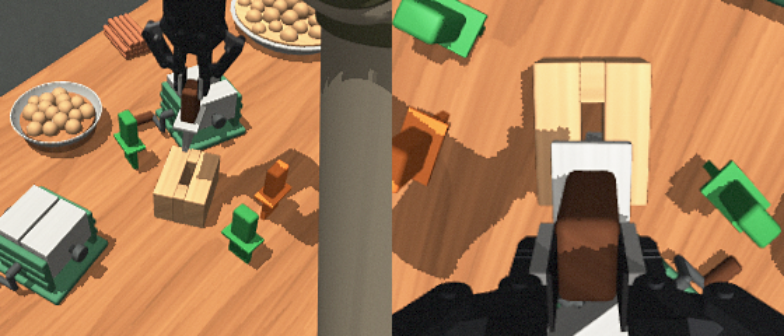

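The gauge is held upright and clear of the block (empty slot visible at (593,120)). Next I carry it over the narrow gap.

>>> arm_command:
  rows: "1 8 8 0 0 0 0;1 18 18 0 0 0 0;1 20 20 0 0 0 0;1 20 20 0 0 0 0;1 20 20 0 0 0 0"

```text
time_s: 5.68
position: [0.5344, 0.0807, 0.221]
tool_rot: [[-0.384, 0.923, -0.002], [0.923, 0.384, 0.0], [0.001, -0.002, -1.0]]
ft_force: [0.8, -0.3, -1.8]
grip_width: 0.0208
```

>>> arm_command:
  rows: "1 20 20 0 0 0 0;1 20 20 0 0 0 0;1 20 20 0 0 0 0;1 18 18 0 0 0 0;1 10 12 0 0 0 0"

```text
time_s: 6.1
position: [0.5835, 0.1979, 0.2205]
tool_rot: [[-0.386, 0.923, -0.002], [0.923, 0.386, 0.0], [0.001, -0.002, -1.0]]
ft_force: [0.3, 0.3, -1.9]
grip_width: 0.0205
```

>>> arm_command:
  rows: "1 0 0 0 0 0 5;1 0 0 0 0 0 5;1 0 0 0 0 0 5.3;1 0 0 0 0 0 0;1 0 0 0 0 0 0"

```text
time_s: 6.52
position: [0.5833, 0.1952, 0.2211]
tool_rot: [[-0.13, 0.992, -0.002], [0.992, 0.13, -0.0], [0.0, -0.002, -1.0]]
ft_force: [-0.1, 0.6, -3.3]
grip_width: 0.0207
```

```bash
python3 - <<'E'
from h import *
to(583,194.7,190,7.3)
E
```

```text
t 6.52 pos [583.3 195.2 221.1] yaw 7.5 z [-0.002 -0.    -1.   ] w 20.7 F [-0.1  0.6 -3.3] shift [-0.4 -0.3 31.1] rz 0.2 q [ 7. 29. 63.  0. 88.  0.]
```

>>> arm_command:
  rows: "1 0 0 10 0 0 0;1 0 0 10 0 0 0;1 0 0 6 0 0 0;1 0 0 0 0 0 0;1 0 0 0 0 0 0"

```text
time_s: 6.93
position: [0.5835, 0.1946, 0.1956]
tool_rot: [[-0.127, 0.992, -0.001], [0.992, 0.127, -0.0], [-0.0, -0.001, -1.0]]
ft_force: [-0.4, 0.1, -2.7]
grip_width: 0.0203
```

>>> arm_command:
  rows: "1 0 0 2 0 0 0;1 0 0 2 0 0 0;1 0 0 1 0 0 0;1 0 0 0 0 0 0"

```text
time_s: 7.27
position: [0.5836, 0.1946, 0.1911]
tool_rot: [[-0.127, 0.992, -0.0], [0.992, 0.127, -0.0], [-0.0, -0.0, -1.0]]
ft_force: [-0.6, -0.1, -1.7]
grip_width: 0.0206
```

>>> arm_command:
  rows: "1 0 0 1 0 0 0;1 0 0 1 0 0 0;1 0 0 0 0 0 0"

```text
time_s: 7.52
position: [0.5836, 0.1946, 0.1891]
tool_rot: [[-0.127, 0.992, -0.0], [0.992, 0.127, -0.0], [-0.0, -0.0, -1.0]]
ft_force: [0.3, -0.6, -2.2]
grip_width: 0.0207
```

>>> arm_command:
  rows: "1 0 0 0.7 0 0 0;1 0 0 0.7 0 0 0;1 0 0 0 0 0 0"

```text
time_s: 7.77
position: [0.5836, 0.1946, 0.1877]
tool_rot: [[-0.127, 0.992, -0.0], [0.992, 0.127, -0.0], [-0.0, -0.0, -1.0]]
ft_force: [-0.3, -0.0, -3.2]
grip_width: 0.0205
```

>>> arm_command:
  rows: "1 0 0 0.4 0 0 0;1 0 0 0 0 0 0"

```text
time_s: 7.93
position: [0.5836, 0.1946, 0.1874]
tool_rot: [[-0.127, 0.992, -0.0], [0.992, 0.127, -0.0], [-0.0, -0.0, -1.0]]
ft_force: [0.3, 0.1, -2.6]
grip_width: 0.0206
```

>>> arm_command:
  rows: "1 0 0 0.5 0 0 0;1 0 0 0 0 0 0"

```text
time_s: 8.1
position: [0.5837, 0.1946, 0.187]
tool_rot: [[-0.127, 0.992, 0.0], [0.992, 0.127, 0.0], [0.0, 0.0, -1.0]]
ft_force: [0.7, -0.1, -2.3]
grip_width: 0.0205
```

>>> arm_command:
  rows: "1 0 0 0.5 0 0 0;1 0 0 0 0 0 0"

```text
time_s: 8.27
position: [0.5838, 0.1947, 0.187]
tool_rot: [[-0.127, 0.992, 0.001], [0.992, 0.127, 0.0], [-0.0, 0.001, -1.0]]
ft_force: [-0.1, -0.0, 2.1]
grip_width: 0.0208
```

Contact at about 4.5 N over the −2.5 N baseline. I add a little more and hold.

>>> arm_command:
  rows: "1 0 0 0.5 0 0 0;1 0 0 0 0 0 0;1 0 0 0 0 0 0;1 0 0 0 0 0 0;1 0 0 0 0 0 0"

```text
time_s: 8.68
position: [0.5838, 0.1947, 0.1869]
tool_rot: [[-0.127, 0.992, 0.002], [0.992, 0.127, 0.0], [0.0, 0.002, -1.0]]
ft_force: [-1.7, 0.4, 4.8]
grip_width: 0.0203
```

```bash
python3 - <<'E'
from h import *
to(583,194.7,187,7.3)
im=eyes.get_image("side"); cv2.imwrite("pics/s4.png",im[:,:,::-1]); 
a=im[60:300,150:370,::-1]
im=eyes.get_image("top"); b=im[80:320,120:340,::-1]
cv2.imwrite("pics/c4.png",cv2.resize(cv2.hconcat([a,b]),None,fx=1.8,fy=1.8))
to(583,194.7,187,7.3)
E
```

```text
t 8.68 pos [583.8 194.7 186.9] yaw 7.3 z [ 0.002  0.    -1.   ] w 20.3 F [-1.7  0.4  4.8] shift [ 0.1 -0.8 -0.1] rz -0.0 q [ 7. 30. 67.  0. 83.  0.]
t 8.78 pos [583.9 194.7 186.9] yaw 7.3 z [ 0.002  0.    -1.   ] w 20.6 F [-2.5 -0.2  5.1] shift [ 0.1 -0.9 -0.1] rz -0.0 q [ 7. 30. 67.  0. 83.  0.]
```

View pics/c4.png

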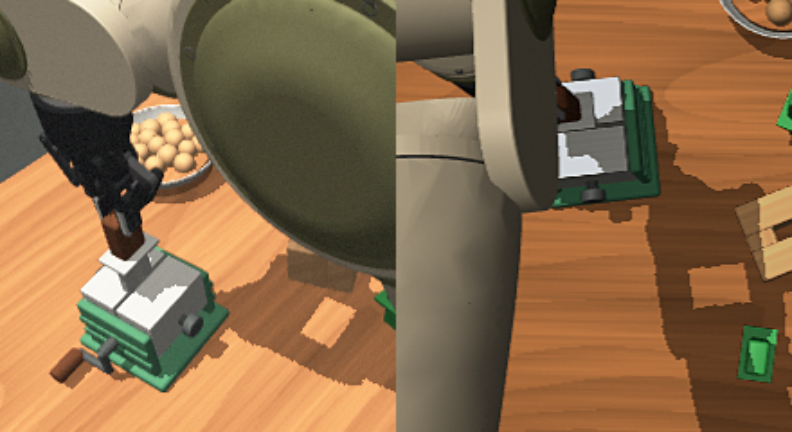

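The blade stands across the middle of the narrow gap (left picture (130,275)), jammed with about 7.5 N for over 0.5 s. I lift it and go to the wide cracker.

>>> arm_command:
  rows: "1 0 0 -8 0 0 0;1 0 0 -16 0 0 0;1 0 0 -18 0 0 0;1 0 0 -10 0 0 0;1 -12 -1.5 0 0 0 0"

```text
time_s: 9.2
position: [0.5843, 0.1838, 0.2402]
tool_rot: [[-0.129, 0.992, 0.004], [0.992, 0.129, 0.001], [0.001, 0.004, -1.0]]
ft_force: [0.2, 0.0, -2.6]
grip_width: 0.0203
```

>>> arm_command:
  rows: "1 -24 -3 0 0 0 0;1 -30 -4 0 0 0 0;1 -30 -4 0 0 0 0;1 -30 -4 0 0 0 0;1 -30 -4 0 0 0 0"

```text
time_s: 9.62
position: [0.5824, 0.0352, 0.237]
tool_rot: [[-0.127, 0.992, -0.002], [0.992, 0.127, -0.0], [0.0, -0.002, -1.0]]
ft_force: [0.6, 0.6, -2.7]
grip_width: 0.0204
```

>>> arm_command:
  rows: "1 -30 -4 0 0 0 0;1 -30 -4 0 0 0 0;1 -30 -4 0 0 0 0;1 -30 -4 0 0 0 0;1 -30 -4 0 0 0 0"

```text
time_s: 10.03
position: [0.5814, -0.1161, 0.2369]
tool_rot: [[-0.126, 0.992, -0.002], [0.992, 0.126, 0.0], [0.001, -0.002, -1.0]]
ft_force: [-0.1, -0.6, -2.6]
grip_width: 0.0205
```

>>> arm_command:
  rows: "1 -30 -4 0 0 0 0;1 -26 -2 0 0 0 0;1 -14 -1 0 0 0 0;1 0 0 0 0 0 5;1 0 0 0 0 0 5"

```text
time_s: 10.45
position: [0.5837, -0.1854, 0.2368]
tool_rot: [[0.053, 0.999, -0.002], [0.999, -0.053, 0.001], [0.001, -0.002, -1.0]]
ft_force: [0.0, 0.4, -4.0]
grip_width: 0.0205
```

>>> arm_command:
  rows: "1 0 0 0 0 0 6;1 0 0 0 0 0 6;1 0 0 0 0 0 5;1 0 0 0 0 0 4;1 0 0 0 0 0 0"

```text
time_s: 10.87
position: [0.5839, -0.1842, 0.2372]
tool_rot: [[0.404, 0.915, -0.001], [0.915, -0.404, 0.001], [0.0, -0.001, -1.0]]
ft_force: [-0.4, 0.8, -3.1]
grip_width: 0.0204
```

```bash
python3 - <<'E'
from h import *
to(584.5,-192,200,-23.7)
E
```

```text
t 10.87 pos [ 583.9 -184.2  237.2] yaw -23.8 z [-0.001  0.001 -1.   ] w 20.4 F [-0.4  0.8 -3.1] shift [-6.9  3.8 37.2] rz -0.1 q [-29.  28.  62.   0.  90.  -5.]
```

>>> arm_command:
  rows: "1 -7 4 0 0 0 0;1 0 0 12 0 0 0;1 0 0 12 0 0 0;1 0 0 9 0 0 0;1 0 0 0 0 0 0"

```text
time_s: 11.28
position: [0.5843, -0.1924, 0.2026]
tool_rot: [[0.401, 0.916, -0.004], [0.916, -0.401, 0.002], [0.0, -0.004, -1.0]]
ft_force: [-0.5, -0.1, -3.1]
grip_width: 0.0208
```

```bash
python3 - <<'E'
from h import *
to(584.5,-192,137,-23.7)
im=eyes.get_image("side"); a=im[70:220,250:430,::-1]
im=eyes.get_image("wrist"); b=im[130:280,230:410,::-1]
cv2.imwrite("pics/c5.png",cv2.resize(cv2.hconcat([a,b]),None,fx=2.2,fy=2.2,interpolation=cv2.INTER_CUBIC))
E
```

```text
t 11.28 pos [ 584.3 -192.4  202.6] yaw -23.6 z [-0.004  0.002 -1.   ] w 20.8 F [-0.5 -0.1 -3.1] shift [ 0.4  0.3 65.6] rz 0.1 q [-29.  29.  65.  -0.  86.  -6.]
```

View pics/c5.png

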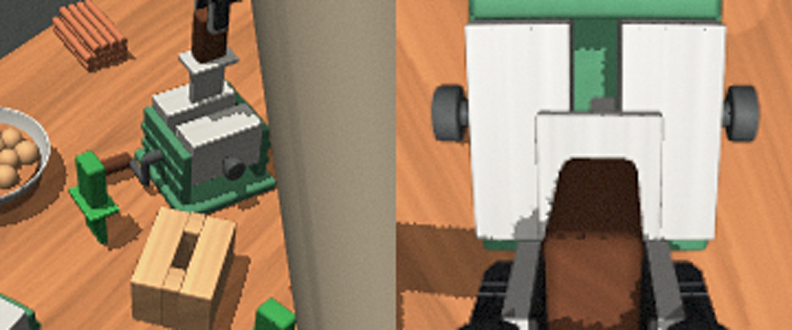

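The blade is aligned over the wide gap: the gap spans 572–620 and the blade is seen at about 602, with clearance on both sides. I descend with force checks.

>>> arm_command:
  rows: "1 0 0 5 0 0 0;1 0 0 5 0 0 0;1 0 0 5 0 0 0;1 0 0 5 0 0 0;1 0 0 0 0 0 0"

```text
time_s: 11.8
position: [0.5847, -0.1921, 0.1836]
tool_rot: [[0.402, 0.916, -0.002], [0.916, -0.402, 0.001], [0.0, -0.002, -1.0]]
ft_force: [-0.6, -0.6, -2.4]
grip_width: 0.0209
```

>>> arm_command:
  rows: "1 0 0 8 0 0 0;1 0 0 8 0 0 0;1 0 0 8 0 0 0;1 0 0 6 0 0 0;1 0 0 0 0 0 0"

```text
time_s: 12.22
position: [0.5845, -0.1921, 0.153]
tool_rot: [[0.402, 0.916, -0.003], [0.916, -0.402, 0.002], [0.0, -0.003, -1.0]]
ft_force: [0.2, -0.1, -2.3]
grip_width: 0.0205
```

>>> arm_command:
  rows: "1 0 0 5 0 0 0;1 0 0 3 0 0 0;1 0 0 3 0 0 0;1 0 0 0 0 0 0"

```text
time_s: 12.55
position: [0.5849, -0.1923, 0.1433]
tool_rot: [[0.402, 0.916, -0.001], [0.916, -0.402, 0.0], [0.0, -0.001, -1.0]]
ft_force: [0.3, 0.1, -2.5]
grip_width: 0.0203
```

>>> arm_command:
  rows: "1 0 0 1.5 0 0 0;1 0 0 1.5 0 0 0;1 0 0 0 0 0 0"

```text
time_s: 12.8
position: [0.585, -0.1923, 0.1407]
tool_rot: [[0.402, 0.916, -0.0], [0.916, -0.402, 0.0], [0.0, -0.0, -1.0]]
ft_force: [-0.0, -0.8, -1.8]
grip_width: 0.0206
```

>>> arm_command:
  rows: "1 0 0 1 0 0 0;1 0 0 1 0 0 0;1 0 0 0 0 0 0"

```text
time_s: 13.05
position: [0.585, -0.1924, 0.1387]
tool_rot: [[0.402, 0.916, -0.0], [0.916, -0.402, 0.0], [0.0, -0.0, -1.0]]
ft_force: [-0.1, 0.2, -2.5]
grip_width: 0.0205
```

>>> arm_command:
  rows: "1 0 0 0.8 0 0 0;1 0 0 0.6 0 0 0;1 0 0 0 0 0 0"

```text
time_s: 13.3
position: [0.5852, -0.1924, 0.1376]
tool_rot: [[0.402, 0.916, 0.0], [0.916, -0.402, -0.0], [-0.0, 0.0, -1.0]]
ft_force: [-0.0, 0.0, -2.5]
grip_width: 0.0208
```

>>> arm_command:
  rows: "1 0 0 0.5 0 0 0;1 0 0 0.3 0 0 0;1 0 0 0 0 0 0"

```text
time_s: 13.55
position: [0.5853, -0.1925, 0.1375]
tool_rot: [[0.402, 0.916, 0.001], [0.916, -0.402, -0.001], [-0.0, 0.001, -1.0]]
ft_force: [-0.8, 1.3, 4.8]
grip_width: 0.0206
```

>>> arm_command:
  rows: "1 0 0 0.3 0 0 0;1 0 0 0.3 0 0 0;1 0 0 0 0 0 0"

```text
time_s: 13.8
position: [0.5854, -0.1925, 0.1375]
tool_rot: [[0.402, 0.916, 0.002], [0.916, -0.402, -0.001], [-0.0, 0.002, -1.0]]
ft_force: [-1.7, 0.3, 9.0]
grip_width: 0.0203
```

The collar is seated, with the force rising at z 137.5 as expected. I relieve the pressure, open and retreat.

>>> arm_command:
  rows: "1 0 0 -1 0 0 0;1 0 0 0 0 0 0;0.6 0 0 0 0 0 0;0.3 0 0 0 0 0 0;0 0 0 0 0 0 0"

```text
time_s: 14.22
position: [0.5851, -0.1924, 0.1368]
tool_rot: [[0.402, 0.916, -0.0], [0.916, -0.402, 0.0], [0.0, -0.0, -1.0]]
ft_force: [-0.1, 0.9, 0.3]
grip_width: 0.0562
```

>>> arm_command:
  rows: "0 0 0 0 0 0 0;0 0 0 0 0 0 0;0 0 0 0 0 0 0;0 0 0 0 0 0 0;0 0 0 0 0 0 0"

```text
time_s: 14.63
position: [0.5851, -0.1924, 0.1371]
tool_rot: [[0.402, 0.916, -0.0], [0.916, -0.402, 0.0], [0.0, -0.0, -1.0]]
ft_force: [-0.2, 0.1, 0.7]
grip_width: 0.0856
```

>>> arm_command:
  rows: "0 0 0 -10 0 0 0;0 0 0 -20 0 0 0;0 0 0 -25 0 0 0;0 0 0 -25 0 0 0;0 0 0 -25 0 0 0"

```text
time_s: 15.05
position: [0.5849, -0.1923, 0.2442]
tool_rot: [[0.402, 0.916, 0.001], [0.916, -0.402, -0.0], [-0.0, 0.001, -1.0]]
ft_force: [0.4, 0.8, 0.5]
grip_width: 0.0854
```

>>> arm_command:
  rows: "0 -20 0 0 0 0 0;0 -30 0 0 0 0 0;0 -30 0 0 0 0 0;0 -30 0 0 0 0 0;0 0 0 0 0 0 0"

```text
time_s: 15.47
position: [0.5389, -0.2974, 0.2427]
tool_rot: [[0.406, 0.914, -0.0], [0.914, -0.406, -0.002], [-0.002, 0.001, -1.0]]
ft_force: [0.4, 0.2, 0.0]
grip_width: 0.0855
```

```bash
python3 - <<'E'
from h import *
to(584.5,-192,137,-23.7)
im=eyes.get_image("side"); a=im[70:220,250:430,::-1]
im=eyes.get_image("top"); b=im[90:240,340:520,::-1]
cv2.imwrite("pics/c6.png",cv2.resize(cv2.hconcat([a,b]),None,fx=2.2,fy=2.2,interpolation=cv2.INTER_CUBIC))
E
```

```text
t 15.47 pos [ 538.9 -297.4  242.7] yaw -24.0 z [-0.    -0.002 -1.   ] w 85.5 F [0.4 0.2 0. ] shift [115.   -1.2 105.5] rz -0.3 q [-40.  28.  61.  -0.  91. -16.]
```

View pics/c6.png

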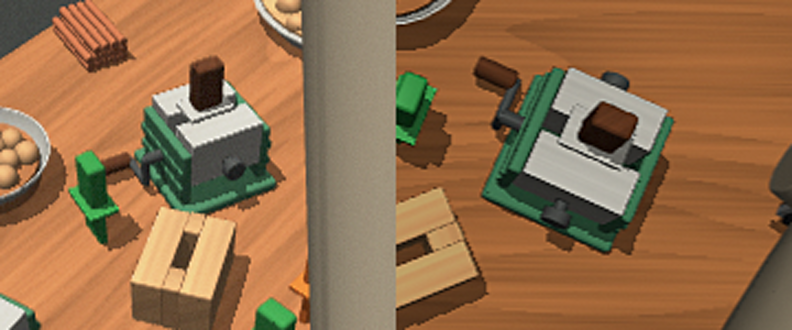

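The gauge stands upright in the wide gap with its collar flat on the jaws (side crop (207,95)), and the arm is clear.

```bash
python3 -c "
from rig import env
print(env.close_job())"
```

```text
the job is handed in; nothing more can be done
None
```

I checked both gaps with the brown-handled gauge and handed the job in after about 15.5 s of robot time. The hand-in gives no verdict.

- **Narrow gap:** I lowered the blade onto the middle of the gap, in line with it, and it jammed at jaw-top height. I held it there for over 0.5 s at about 4.5 to 7.5 N above the baseline reading, far below the 60 N limit.
- **Wide gap:** The blade went in without side contact until the collar met the jaw tops. The tool height matched a full 50 mm insertion, and the seating force was about 11 N. I then released the gauge and backed away.
- **Last checks:** The side and top pictures show the gauge upright, near the middle of the gap, with its collar flat on the jaws. The gripper is open and clear, and the wrist force is close to zero. No check failed or disagreed, except that the top and side views of the wide cracker's position differed by about 2 mm, which is within the calibration tolerance.

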